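# Clear the way and lock out the drying arm

## Task

The red clothespin tray stands in the way of the pull-out drying arm: move it to about the middle of the round green mat, without the arm touching it. Then draw the arm out by its yellow end plate until the orange lock button clicks up through the tube, and finally give the plate a short firm push back from its outer side, about 8 N, to prove that the lock holds. Leave the mug, the jar and the lantern undisturbed.

Things in the scene. Friction and masses are not known exactly. Their poses are not given: they have to be found in the camera images.
- mouth (a point): Centre of the open end of the drying arm's fixed outer tube, 38 mm above the bench; +x (level) is the way the arm extends, z up. The square aluminium tube (34 mm wide, top 54 mm above the bench, 240 mm long) runs from here to -x, held by two black clamps (90 mm across, 56 mm high, 50 to 90 and 180 to 220 mm behind the mouth).
- plate (a point): Centre of the yellow upright end plate of the arm, 61 mm above the bench; moves with the arm. 12 mm thick along its x (the way the arm extends), 110 mm wide along y, from 12 to 110 mm above the bench. The inner tube (22 mm square, top 49 mm above the bench) joins its inner (-x) face. At the start 60 to 90 mm of inner tube lie open between mouth and plate, room for fingertips above it.
- inner (a joint): How far the arm is drawn out, m: 0 to 0.03 at the start, locked at 0.128 to 0.131, where it meets its end stop. It slides with about 3 N of friction and stays where it is left. Once the button is out it cannot slide back.
- lockbutton (a joint): The orange spring button (16 mm across), on the inner tube. 0 = pressed in and hidden under the tube's top; it springs up by itself to 0.013 m when the arm reaches its locked place, then stands 8 mm above the tube's top, 30 mm behind the mouth. Do not press it afterwards.
- tray_mid (a point): Centre, half-way up, of the loose red clothespin tray: 90 mm along its x, 150 mm along y, 45 mm high, open top, walls 5 mm, 0.25 kg. Wooden pegs are fixed on its floor, up to 15 mm above the bench; above them it is empty, so closed fingertips can be lowered in to drag it. At the start it stands across the arm's way, beyond the end plate.
- mat: Round flat green mat with a pale rim, 238 mm across, printed-thin (1 mm, things slide over it freely); origin at its centre on the bench.
- mug_mid (a point): Bystander: blue ceramic mug, 82 mm across plus handle, 95 mm high; its centre, half-way up.
- jar_mid (a point): Bystander: empty glass jar, 84 mm across, 120 mm high; its centre, half-way up.
- lantern_mid (a point): Bystander: small aluminium lantern with amber glass, 88 mm across, 168 mm high with its wire handle; point on its axis 70 mm up.
Mind the look-alikes: they are no part of the job. Of the things that look like the part that bears tray_mid, take the one that is nearest to the robot's base at the start.

How it is judged:
By the outcome, as a careful person would: the job done as asked, in the order asked, and still so for the second after the job is handed in, with the robot touching nothing.
It also fails if it takes over 58 s, if anything falls off the work surface, if the arm or the gripper's body presses on something with over 40 N, if the wrist force passes 120 N, or if a joint passes its speed limit or range.

## Robot

A 6-joint arm with a two-finger parallel gripper is mounted at the origin on the work surface. World frame = base frame: x ahead of the robot, y to its left, z up, the work surface at z = 0. Lengths are in m, angles in degrees, forces in N, time in s.
With the tool pointing down it reaches from about 0.35 to 0.975 m from the base axis. Payload 17.4 kg.
Tool frame: the origin (TCP) lies midway between the tips of the shut fingers; the grasp point (between the pads) lies 19 mm behind it; z points along the fingers, y is the line along which they close (so a half turn about z gives the same grasp; the last joint's range is limited). The gripper opens to 85 mm and grips with 20 to 120 N. Pads are 22 mm wide; open, the fingers measure 114 mm over their backs; the gripper's body (76 mm by 85 mm) begins 54 mm behind the grasp point. The pads swing forward as they close: fully open they stand 13 mm farther back than shut.
Start: joints at [69.569, 6.646, 82.598, -0, 90.757, -2.166], TCP at [0.212, 0.641, 0.231] pointing down, gripper open.
Joint ranges: [-162.19, 162.19], [-47.58, 125.68], [4.15, 143.07], [-65.23, 245.23], [0.69, 171.88], [-170.13, 170.13]. Speed limits (degrees/s): [108.29, 108.29, 127.2, 180, 180, 180].

## Interface

Orientations are given as a 3x3 rotation matrix whose columns are the frame's x, y, z axes.
In Python, from bench import bot gives the robot as it stands.
- The arm moves only by the tool jog_arm, never from a script. Its arguments are lists of equal length, an entry for each row: "offset": the shift along the tool's x, y, z in m, a list of three; "delta_rot": the turn, a rotation vector about the tool's x, y, z in degrees, a list of three; "hand": the gripper command: -1 is fully open, 1 is shut, values between are in proportion. A call has 1 to 20 rows; each row is the pose to reach, as a shift and turn from the pose commanded when the call began, along the tool's axes at that moment; what a row does not reach only later rows make up. A row lasts 1/12 s, in which the tool goes at most 41.7 mm and 7.16 degrees, less where a joint would pass 70% of its speed; a pose out of reach is approached as far as the arm can. A call with a gripper value outside its range is refused whole. The fingers move at their own pace and stop on an object; "grip_force" is the grip in N (left out, the last holds). Time passes only in rows, so rows that repeat a pose let the fingers close. It gives the time, the measured TCP pose, the force, the opening and the grip force at its end, in the units of the state.
- bot.read_state(): the state, without advancing time (a new reading comes with each control period).
- bot.snapshot(name): name is "side" or "top"; returns the picture (420x560x3 uint8, red, green, blue); there is no depth.
- bot.calibration(name): a dict with "mtx" (3x3 intrinsics, pixels), "R" (3x3) and "t" (3): a world point X has camera coordinates R X + t. Camera axes: x right, y down, z forward; pixel columns grow to the right and rows downward; lengths in m; the calibration is good to about 2 mm. A picture is of the moment at which its call begins. calibration takes no time and is no camera call.
- bot.hand_in(): hands the job in; it is judged then, once.
The state is a dict: "t": time; "qpos": joint angles; "joint_velocities": joint speeds; "effort": joint torques, N m; "position": TCP position; "tcp_rot": TCP orientation; "ft_force": force on the tool from outside, world axes, zero at the start; "ft_torque": the same for the moment, N m; "grip_width": finger opening in m; "finger_force": force on a finger pad.
Only numpy, scipy, OpenCV 4.12 (cv2) and the standard library are available. Lean on these libraries where they do the work, as an engineer would, in place of code of your own. Each camera call takes 0.05 s, during which the arm holds its last target. There are 200 camera calls.

## Working session

There is one attempt and no reset: what is moved stays moved. The work goes in short steps, Python scripts to look and compute and a tool call to move; the robot and the scene stay as the last step left them, time stands still between calls to the robot, and variables do not carry over. Pictures are saved under pics/ and viewed, at most 10 in all, crops included, and the job is handed in when it is done.

Besides the shell and the picture viewer there is one more tool, called by a JSON object that holds its "op" and its "data". jog_arm: Moves the arm, as the interface text tells. Its arguments: {"type":"object","properties":{"offset":{"type":"array","items":{"type":"array","items":{"type":"number"}}},"delta_rot":{"type":"array","items":{"type":"array","items":{"type":"number"}}},"hand":{"type":"array","items":{"type":"number"}},"grip_force":{"type":"number"}},"required":["offset","delta_rot","hand"]}

```bash
mkdir -p pics
cat > h.py <<'E'
import numpy as np, cv2
from bench import bot
def px2w(cam,u,v,z):
    c=bot.calibration(cam);M=np.array(c["mtx"]);R=np.array(c["R"]);t=np.array(c["t"])
    d=R.T@np.linalg.solve(M,[u,v,1.]);o=-R.T@t
    return o+d*(z-o[2])/d[2]
def w2px(cam,X):
    c=bot.calibration(cam);p=np.array(c["mtx"])@(np.array(c["R"])@np.array(X)+np.array(c["t"]));return p[:2]/p[2]
def snap(cam,name,crop=None,k=1):
    im=bot.snapshot(cam)[:,:,::-1]
    if crop: a,b,c,d=crop; im=im[b:d,a:c]
    if k!=1: im=cv2.resize(im,None,fx=k,fy=k,interpolation=cv2.INTER_CUBIC)
    cv2.imwrite(f"pics/{name}.png",im)
E
python3 - <<'E'
from h import *
snap("top","t0",k=1.4);snap("side","s0",k=1.4)
print(np.round(bot.read_state()["tcp_rot"],3),bot.read_state()["t"])
E
```

```text
[[-0.95   0.313 -0.   ]
 [ 0.313  0.95  -0.001]
 [ 0.    -0.001 -1.   ]] 0.1
```

View pics/t0.png

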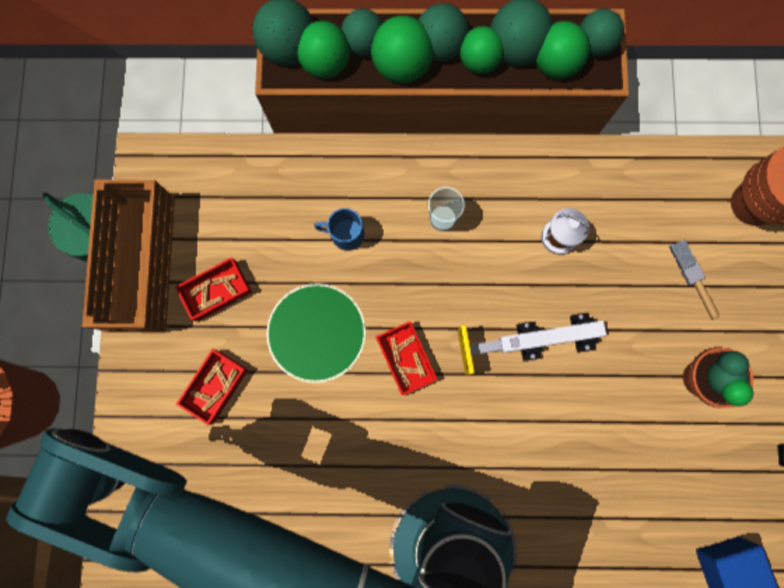

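View pics/s0.png

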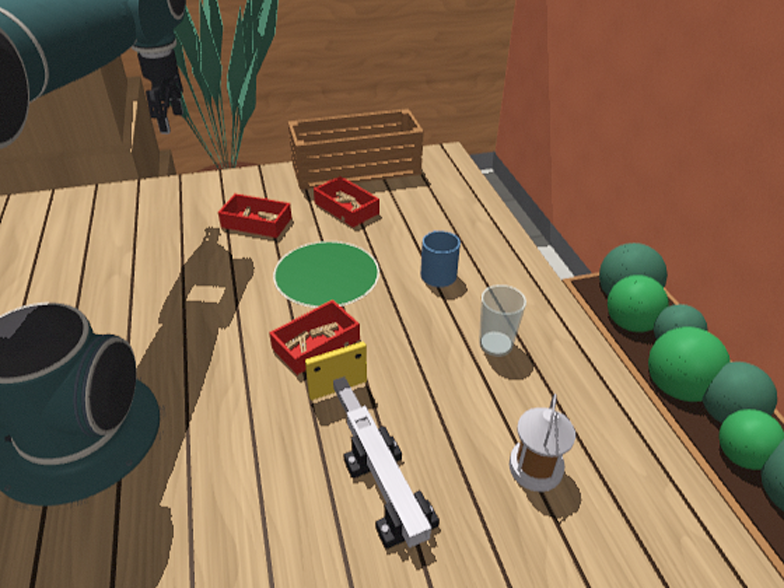

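Top picture (shown at 1.4x): the red trays are at (408,357), (213,288) and (213,387). The one at (408,357) lies next to the yellow plate (467,350) across the arm's way, and looks nearest the base at about (455,560). The mat is at (316,333). The mug (345,228), jar (446,208) and lantern (568,230) are well behind. Next I'll confirm with a crop and measure.

Run:
```python
from h import *
snap("top","t1",crop=(180,190,440,290),k=3)
f=lambda u,v,z:np.round(px2w("top",u/1.4,v/1.4,z),3)
for n,u,v,z in [("mat",316,333,0),("trayA",407,357,.045),("trayB",213,288,.045),("trayC",213,387,.045),("mug",346,226,.095),("jar",446,205,.12),("lant",570,226,.1)]:
    p=f(u,v,z);print(n,p,round(np.hypot(*p[:2]),3))
```

```text
mat [0.493 0.326 0.   ] 0.591
trayA [0.435 0.108 0.045] 0.448
trayB [0.593 0.567 0.045] 0.82
trayC [0.362 0.555 0.045] 0.663
mug [0.732 0.251 0.095] 0.774
jar [0.776 0.022 0.12 ] 0.776
lant [ 0.734 -0.264  0.1  ] 0.78
```

View pics/t1.png

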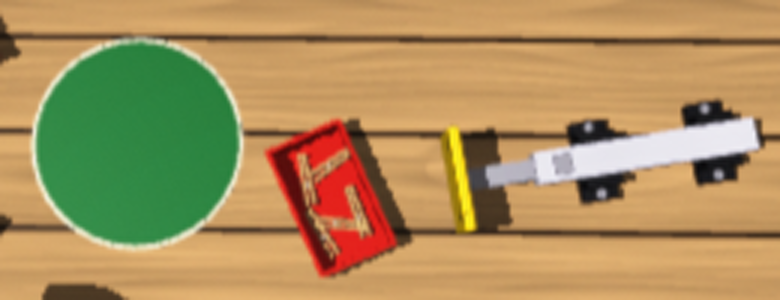

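Crop: the chosen tray A has top corners at (266,151), (344,120), (398,243) and (325,277). At 0.45 m from the base it is the nearest, against 0.82 and 0.66 m, and it stands across the arm's way. The tube's top axis runs (535,167) to (758,133), the plate is at about (458,180), and the mat spans columns 33 to 243.

Run:
```python
from h import *
f=lambda u,v,z:px2w("top",180+u/3,190+v/3,z)
print("mat",f(138,143.5,0),"rad",[np.linalg.norm(f(a,143,0)-f(b,143,0)) for a,b in [(33,243)]])
c=[f(u,v,.045) for u,v in [(266,151),(344,120),(398,243),(325,277)]]
for p in c:print(p)
C=sum(c)/4;print("tray",C,[np.linalg.norm(c[i]-c[(i+1)%4]) for i in range(4)])
l=(c[3]-c[0])+(c[2]-c[1]);l/=np.linalg.norm(l);s=np.array([-l[1],l[0],0]);print("long",l,"short",s)
m=f(535,167,.054);e=f(758,133,.054);print("mouth",m,"end",e,np.linalg.norm(m-e));a=(m-e)/np.linalg.norm(m-e);print("axis",a)
for u,v in [(442,128),(458,127),(457,231),(475,229)]:print("plate",f(u,v,.11))
for w in [f(464,180,.11),f(455,180,.11)]:print(w,(w-m)@a)
st=bot.read_state();p=st["position"];R=np.array(st["tcp_rot"])
print(p,R,st["grip_width"])
# side view check
for n,X in [("mouth",m),("matc",f(138,143.5,0)),("tray",C)]:print(n,w2px("side",X)*1.4)
```

```text
mat [0.49260641 0.32525907 0.        ] rad [np.float64(0.23604329961486595)]
[0.48151443 0.17981149 0.045     ]
[0.51602259 0.09525583 0.045     ]
[0.38379689 0.03677472 0.045     ]
[0.34701289 0.11490136 0.045     ]
tray [0.4320867  0.10668585 0.045     ] [np.float64(0.09132619252730911), np.float64(0.14458103630121183), np.float64(0.08635295654848751), np.float64(0.14934519432767304)]
long [-0.90758829 -0.41986128  0.        ] short [ 0.41986128 -0.90758829  0.        ]
mouth [ 0.46591627 -0.10992429  0.054     ] end [ 0.50451076 -0.3499526   0.054     ] 0.24311133657787998
axis [-0.15875234  0.98731844  0.        ]
plate [ 0.50138881 -0.00526345  0.11      ]
plate [ 0.50256498 -0.02187127  0.11      ]
plate [ 0.39531032 -0.01989656  0.11      ]
plate [ 0.39751682 -0.03836993  0.11      ]
[ 0.44764948 -0.02757114  0.11      ] 0.08420868322043938
[ 0.44756999 -0.01829108  0.11      ] 0.09338366973830776
[0.21151986 0.64084514 0.23072923] [[-9.49608632e-01  3.13437925e-01 -3.36277889e-04]
 [ 3.13438102e-01  9.49608243e-01 -8.60465421e-04]
 [ 4.96297587e-05 -9.22507695e-04 -9.99999573e-01]] 0.08542046578577264
mouth [356.3761051  409.27107483]
matc [325.94489191 273.23853731]
tray [314.66751205 329.28018072]
```

```bash
cat >> h.py <<'E'
def off(target,yhead=None):
    st=bot.read_state();R=np.array(st["tcp_rot"]);o=R.T@(np.array(target)-st["position"])
    d=None
    if yhead is not None:
        h=np.degrees(np.arctan2(R[1,1],R[0,1]));d=-((yhead-h+180)%360-180)
    print("offset",np.round(o,4),"rotz",d and round(d,2))
E
python3 -c "
from h import *
off([.414,.145,.12],114.8);off([.414,.145,.024],114.8)"
```

```text
offset [-0.3477 -0.4073  0.1111] rotz -43.07
offset [-0.3477 -0.4072  0.2071] rotz -43.07
```

{"op": "jog_arm", "data": {"offset": [[-0.348,-0.407,0.05],[-0.348,-0.407,0.05],[-0.348,-0.407,0.05],[-0.348,-0.407,0.05],[-0.348,-0.407,0.05],[-0.348,-0.407,0.05],[-0.348,-0.407,0.05],[-0.348,-0.407,0.05],[-0.348,-0.407,0.05],[-0.348,-0.407,0.05],[-0.348,-0.407,0.05],[-0.348,-0.407,0.05],[-0.348,-0.407,0.05],[-0.348,-0.407,0.05],[-0.348,-0.407,0.111],[-0.348,-0.407,0.111],[-0.348,-0.407,0.111],[-0.348,-0.407,0.111],[-0.348,-0.407,0.111],[-0.348,-0.407,0.111]], "delta_rot": [[0,0,-43],[0,0,-43],[0,0,-43],[0,0,-43],[0,0,-43],[0,0,-43],[0,0,-43],[0,0,-43],[0,0,-43],[0,0,-43],[0,0,-43],[0,0,-43],[0,0,-43],[0,0,-43],[0,0,-43],[0,0,-43],[0,0,-43],[0,0,-43],[0,0,-43],[0,0,-43]], "hand": [0,0,0,0,0,0,0,0,0,0,0,0,0,0,0,0,0,0,0,0], "grip_force": 25}}

```text
t: 1.82
position: [0.4151, 0.1458, 0.1221]
tcp_rot: [[-0.908, -0.419, 0.002], [-0.419, 0.908, 0.001], [-0.002, -0.0, -1.0]]
ft_force: [0.9, 0.5, 1.5]
grip_width: 0.0432
finger_force: 0.0
```

```bash
python3 -c "
from h import *
off([.414,.145,.024],114.8);s=bot.read_state();print(s['position'],s['grip_width'],np.round(s['qpos']),s['t'])
snap('side','s1',crop=(140,130,340,330),k=3)"
```

```text
offset [ 0.0016 -0.0003  0.0981] rotz -0.04
[0.41511424 0.14583931 0.12211727] 0.04317786971576605 [ 16. -21. 118.  -0.  83. -99.] 1.8167
```

View pics/s1.png

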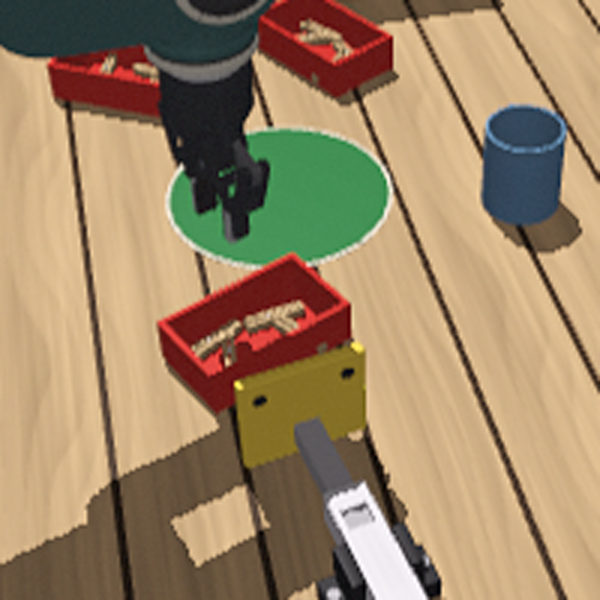

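The side crop shows the fingers, about (230,210), hanging over the tray's far (mat-side) long wall, about (230,290). I'll lower and grip that wall.

{"op": "jog_arm", "data": {"offset": [[0,0,0.03],[0,0,0.06],[0,0,0.08],[0,0,0.09],[0,0,0.096],[0,0,0.096],[0,0,0.096],[0,0,0.096]], "delta_rot": [[0,0,0],[0,0,0],[0,0,0],[0,0,0],[0,0,0],[0,0,0],[0,0,0],[0,0,0]], "hand": [0,0,0,0,0,0,0,0]}}

```text
t: 2.53
position: [0.4153, 0.1457, 0.0258]
tcp_rot: [[-0.908, -0.419, 0.002], [-0.419, 0.908, 0.0], [-0.002, -0.0, -1.0]]
ft_force: [0.4, 0.2, 0.1]
grip_width: 0.0425
finger_force: 0.0
```

{"op": "jog_arm", "data": {"offset": [[0,0,0],[0,0,0],[0,0,0],[0,0,0],[0,0,0],[0,0,0],[0,0,0],[0,0,0]], "delta_rot": [[0,0,0],[0,0,0],[0,0,0],[0,0,0],[0,0,0],[0,0,0],[0,0,0],[0,0,0]], "hand": [0.5,0.8,1,1,1,1,1,1], "grip_force": 25}}

```text
t: 3.2
position: [0.4148, 0.1456, 0.0249]
tcp_rot: [[-0.908, -0.418, 0.001], [-0.418, 0.908, 0.0], [-0.001, -0.0, -1.0]]
ft_force: [-2.4, 0.3, 5.9]
grip_width: 0.0043
finger_force: 26.2
```

```bash
python3 -c "
from h import *
s=bot.read_state();p=np.array(s['position']);R=np.array(s['tcp_rot'])
C=p-0.0425*R[:,1];print(p,C)
T=p+np.array([.4926-C[0],.3253-C[1],0]);print(T);off(T)"
```

```text
[0.41479756 0.1455747  0.0249441 ] [0.43257922 0.10697337 0.0249454 ]
[0.47481834 0.36390133 0.0249441 ]
offset [-1.459e-01  1.732e-01  1.000e-04] rotz None
```

{"op": "jog_arm", "data": {"offset": [[0,0,-0.004],[-0.008,0.009,-0.005],[-0.024,0.028,-0.005],[-0.044,0.052,-0.005],[-0.064,0.076,-0.005],[-0.084,0.1,-0.005],[-0.104,0.124,-0.005],[-0.124,0.147,-0.005],[-0.138,0.164,-0.005],[-0.146,0.173,-0.005],[-0.146,0.173,-0.005],[-0.146,0.173,-0.005],[-0.146,0.173,-0.002],[-0.146,0.173,0],[-0.146,0.173,0]], "delta_rot": [[0,0,0],[0,0,0],[0,0,0],[0,0,0],[0,0,0],[0,0,0],[0,0,0],[0,0,0],[0,0,0],[0,0,0],[0,0,0],[0,0,0],[0,0,0],[0,0,0],[0,0,0]], "hand": [1,1,1,1,1,1,1,1,1,1,1,1,1,1,1]}}

```text
t: 4.45
position: [0.4747, 0.3629, 0.0248]
tcp_rot: [[-0.909, -0.418, 0.0], [-0.418, 0.909, 0.0], [-0.0, 0.0, -1.0]]
ft_force: [-3.3, -0.2, 4.5]
grip_width: 0.0044
finger_force: 26.0
```

{"op": "jog_arm", "data": {"offset": [[0,0,0],[0,0,0],[0,0,0],[0,0,0],[0,0,0],[0,0,-0.02],[0,0,-0.05],[0,0,-0.09],[0,0,-0.12],[0,0,-0.13],[0,0,-0.13]], "delta_rot": [[0,0,0],[0,0,0],[0,0,0],[0,0,0],[0,0,0],[0,0,0],[0,0,0],[0,0,0],[0,0,0],[0,0,0],[0,0,0]], "hand": [0.5,0.2,0.2,0.2,0.2,0.2,0.2,0.2,0.2,0.2,0.2]}}

```text
t: 5.37
position: [0.4756, 0.3643, 0.1577]
tcp_rot: [[-0.908, -0.418, 0.004], [-0.418, 0.908, 0.003], [-0.005, 0.001, -1.0]]
ft_force: [0.1, -0.5, 0.1]
grip_width: 0.034
finger_force: 0.0
```

```bash
python3 -c "
from h import *
m=np.array([.4659,-.1099,0]);a=np.array([-.1588,.9873,0])
T=m+a*.0895+np.array([0,0,.14]);print(T);off(T,99.1)
snap('top','t2',crop=(180,150,440,330),k=3)"
```

```text
[ 0.4516874  -0.02153665  0.14      ]
offset [ 0.1833 -0.3404  0.0165] rotz 15.63
```

View pics/t2.png

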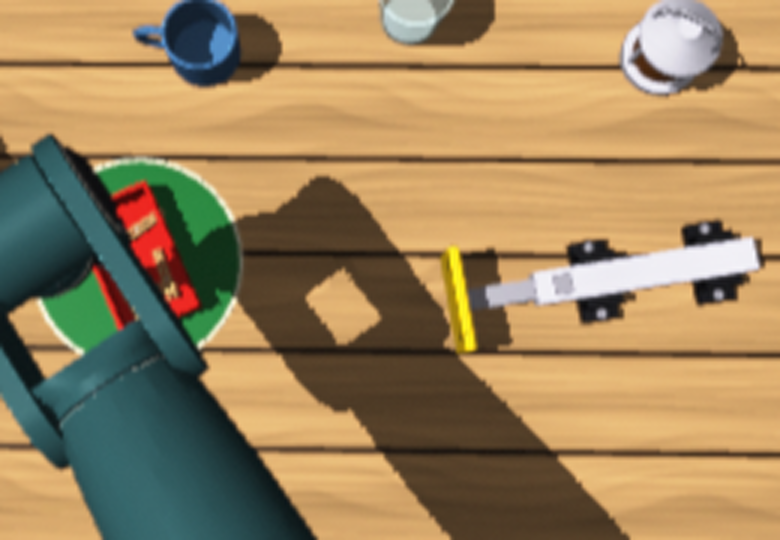

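The tray stands inside the green mat, around (155,250), partly hidden by the robot's arm. I'll check its position later. Now I move over the plate.

```bash
python3 -c "
from h import *
off([.451,-.0235,.145],99);off([.451,-.0235,.07],99)"
```

```text
offset [ 0.1839 -0.3418  0.0097] rotz 15.74
offset [ 0.1841 -0.3418  0.0847] rotz 15.74
```

{"op": "jog_arm", "data": {"offset": [[0.184,-0.342,0],[0.184,-0.342,0],[0.184,-0.342,0],[0.184,-0.342,0],[0.184,-0.342,0],[0.184,-0.342,0],[0.184,-0.342,0],[0.184,-0.342,0],[0.184,-0.342,0],[0.184,-0.342,0],[0.184,-0.342,0],[0.184,-0.342,0],[0.184,-0.342,0.01],[0.184,-0.342,0.01],[0.184,-0.342,0.01]], "delta_rot": [[0,0,15.7],[0,0,15.7],[0,0,15.7],[0,0,15.7],[0,0,15.7],[0,0,15.7],[0,0,15.7],[0,0,15.7],[0,0,15.7],[0,0,15.7],[0,0,15.7],[0,0,15.7],[0,0,15.7],[0,0,15.7],[0,0,15.7]], "hand": [-0.1,-0.1,-0.1,-0.1,-0.1,-0.1,-0.1,-0.1,-0.1,-0.1,-0.1,-0.1,-0.1,-0.1,-0.1]}}

```text
t: 6.67
position: [0.4503, -0.023, 0.143]
tcp_rot: [[-0.987, -0.159, -0.002], [-0.159, 0.987, 0.0], [0.002, 0.001, -1.0]]
ft_force: [-0.6, 1.0, 0.0]
grip_width: 0.0468
finger_force: 0.0
```

```bash
python3 -c "
from h import *
off([.451,-.0235,.07],99);snap('side','s2',crop=(180,170,380,370),k=3);print(bot.read_state()['position'])"
```

```text
offset [-0.0008 -0.0007  0.073 ] rotz 0.13
[ 0.45051647 -0.02309651  0.14362287]
```

View pics/s2.png

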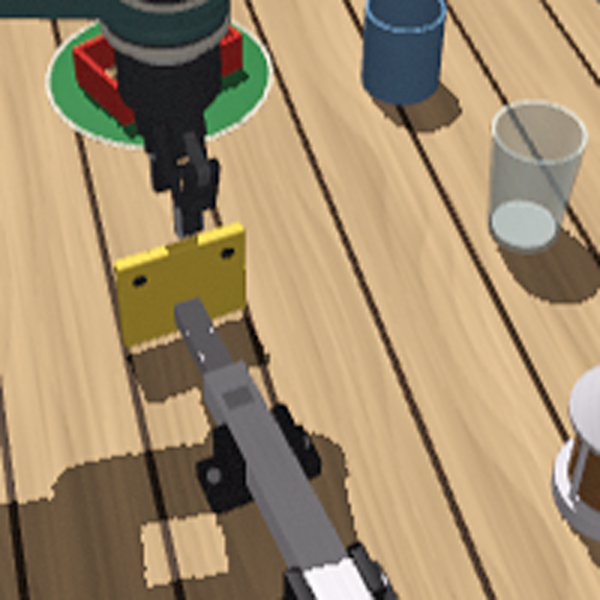

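Side crop: the fingers, around (185,200), hang above the middle of the plate's top edge at (180,245), and the tray is on the mat. I'll lower and grip.

{"op": "jog_arm", "data": {"offset": [[0,0,0.02],[0,0,0.03],[0,0,0.038],[0,0,0.046],[0,0,0.054],[0,0,0.062],[0,0,0.07],[0,0,0.073],[0,0,0.073]], "delta_rot": [[0,0,0],[0,0,0],[0,0,0],[0,0,0],[0,0,0],[0,0,0],[0,0,0],[0,0,0],[0,0,0]], "hand": [-0.1,-0.1,-0.1,-0.1,-0.1,-0.1,-0.1,-0.1,-0.1]}}

```text
t: 7.47
position: [0.4503, -0.0239, 0.0705]
tcp_rot: [[-0.988, -0.157, -0.001], [-0.157, 0.988, 0.0], [0.001, 0.0, -1.0]]
ft_force: [-0.2, 0.3, 0.5]
grip_width: 0.0469
finger_force: 0.0
```

{"op": "jog_arm", "data": {"offset": [[0,0,0],[0,0,0],[0,0,0],[0,0,0],[0,0,0],[0,0,0],[0,0,0],[0,0,0]], "delta_rot": [[0,0,0],[0,0,0],[0,0,0],[0,0,0],[0,0,0],[0,0,0],[0,0,0],[0,0,0]], "hand": [0.3,0.6,1,1,1,1,1,1], "grip_force": 25}}

```text
t: 8.13
position: [0.4509, -0.024, 0.0718]
tcp_rot: [[-0.988, -0.157, 0.001], [-0.157, 0.988, -0.0], [-0.001, -0.0, -1.0]]
ft_force: [-2.0, -0.6, 6.5]
grip_width: 0.0117
finger_force: 27.8
```

Gripped at 11.7 mm (the plate is 12 mm). Now pulling along tool y.

{"op": "jog_arm", "data": {"offset": [[0,0.004,0],[0,0.012,0],[0,0.022,0],[0,0.034,0],[0,0.046,0],[0,0.058,0],[0,0.07,0],[0,0.08,0],[0,0.086,0],[0,0.09,0],[0,0.09,0]], "delta_rot": [[0,0,0],[0,0,0],[0,0,0],[0,0,0],[0,0,0],[0,0,0],[0,0,0],[0,0,0],[0,0,0],[0,0,0],[0,0,0]], "hand": [1,1,1,1,1,1,1,1,1,1,1]}}

```text
t: 9.05
position: [0.4357, 0.0655, 0.0718]
tcp_rot: [[-0.987, -0.158, -0.002], [-0.158, 0.987, -0.0], [0.002, 0.0, -1.0]]
ft_force: [-15.5, 2.2, 14.2]
grip_width: 0.012
finger_force: 28.6
```

{"op": "jog_arm", "data": {"offset": [[0,0.003,0],[0,0.006,0],[0,0.009,0],[0,0.011,0],[0,0.011,0]], "delta_rot": [[0,0,0],[0,0,0],[0,0,0],[0,0,0],[0,0,0]], "hand": [1,1,1,1,1]}}

```text
t: 9.47
position: [0.4339, 0.076, 0.0718]
tcp_rot: [[-0.988, -0.157, -0.002], [-0.157, 0.988, -0.0], [0.002, 0.0, -1.0]]
ft_force: [-16.6, -0.9, 15.1]
grip_width: 0.0116
finger_force: 28.9
```

Some sideways and vertical stress has built up, so I'll relieve it and creep to the stop.

{"op": "jog_arm", "data": {"offset": [[0.001,0,-0.001],[0.002,0,-0.001],[0.002,0.002,-0.001],[0.002,0.003,-0.001],[0.002,0.004,-0.001],[0.002,0.004,-0.001]], "delta_rot": [[0,0,0],[0,0,0],[0,0,0],[0,0,0],[0,0,0],[0,0,0]], "hand": [1,1,1,1,1,1]}}

```text
t: 9.97
position: [0.433, 0.0801, 0.072]
tcp_rot: [[-0.988, -0.157, 0.003], [-0.157, 0.988, 0.002], [-0.003, 0.001, -1.0]]
ft_force: [14.5, 9.7, -12.4]
grip_width: 0.0116
finger_force: 25.9
```

{"op": "jog_arm", "data": {"offset": [[0,0.001,0],[0,0.002,0],[0,0.003,0],[0,0.003,0]], "delta_rot": [[0,0,0],[0,0,0],[0,0,0],[0,0,0]], "hand": [1,1,1,1]}}

```text
t: 10.3
position: [0.4326, 0.0825, 0.072]
tcp_rot: [[-0.988, -0.157, 0.003], [-0.157, 0.988, 0.0], [-0.003, -0.0, -1.0]]
ft_force: [15.3, 1.6, -11.9]
grip_width: 0.0118
finger_force: 25.8
```

{"op": "jog_arm", "data": {"offset": [[-0.001,0.001,0.0005],[-0.001,0.002,0.0005],[-0.001,0.003,0.0005],[-0.001,0.003,0.0005]], "delta_rot": [[0,0,0],[0,0,0],[0,0,0],[0,0,0]], "hand": [1,1,1,1]}}

```text
t: 10.63
position: [0.4325, 0.0838, 0.0719]
tcp_rot: [[-0.988, -0.157, 0.001], [-0.157, 0.988, -0.004], [0.0, -0.004, -1.0]]
ft_force: [2.2, -21.2, 2.0]
grip_width: 0.0118
finger_force: 29.4
```

```bash
python3 -c "
from h import *
m=np.array([.4659,-.1099,.04]);a=np.array([-.1588,.9873,0]);b=w2px('side',m-a*.03+[0,0,.02]);print(b)
s=bot.read_state();print(s['ft_force'],s['position'])
u,v=map(int,b);snap('side','s3',crop=(u-60,v-90,u+60,v+30),k=5)"
```

```text
[259.34873566 300.19229418]
[  2.18184679 -21.16149255   1.98052796] [0.4324882  0.08375242 0.07187696]
```

View pics/s3.png

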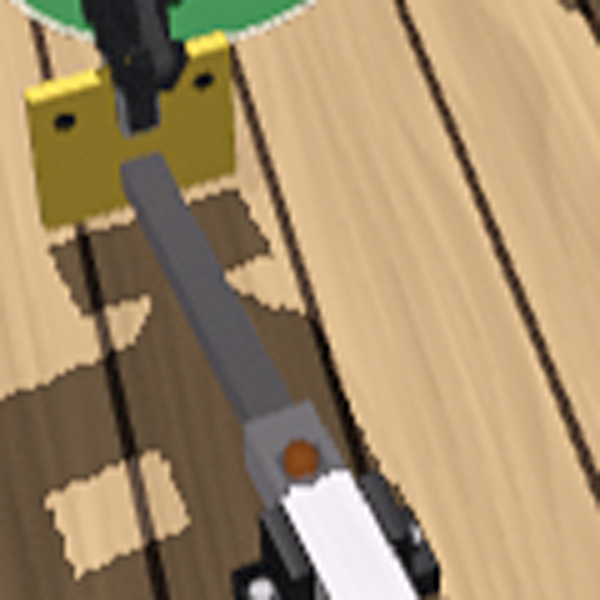

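The orange button stands up through the tube at (300,458), and the arm is at its stop with a 21 N reaction. I'll relax, release and move to the outer side.

{"op": "jog_arm", "data": {"offset": [[0,-0.0015,0],[0,-0.0015,0],[0,-0.0015,0],[0,-0.0015,0],[0,-0.0015,0],[0,-0.0015,0],[0,-0.0015,-0.02],[0,-0.0015,-0.05],[0,-0.0015,-0.07],[0,-0.0015,-0.075],[0,0.02,-0.075],[0,0.045,-0.075],[0,0.05,-0.075],[0,0.05,-0.075],[0,0.05,-0.05],[0,0.05,-0.02],[0,0.05,0],[0,0.05,0],[0,0.05,0]], "delta_rot": [[0,0,0],[0,0,0],[0,0,0],[0,0,0],[0,0,0],[0,0,0],[0,0,0],[0,0,0],[0,0,0],[0,0,0],[0,0,0],[0,0,0],[0,0,0],[0,0,0],[0,0,0],[0,0,0],[0,0,0],[0,0,0],[0,0,0]], "hand": [0.5,0,0,0,0,0,0,0,0,0,0.5,1,1,1,1,1,1,1,1]}}

```text
t: 12.27
position: [0.4241, 0.1342, 0.0714]
tcp_rot: [[-0.988, -0.157, -0.002], [-0.157, 0.988, -0.001], [0.002, -0.0, -1.0]]
ft_force: [-0.8, 0.4, 1.3]
grip_width: -0.0
finger_force: 0.0
```

{"op": "jog_arm", "data": {"offset": [[0,-0.007,0],[0,-0.014,0],[0,-0.018,0],[0,-0.022,0],[0,-0.022,0]], "delta_rot": [[0,0,0],[0,0,0],[0,0,0],[0,0,0],[0,0,0]], "hand": [1,1,1,1,1]}}

```text
t: 12.68
position: [0.4283, 0.1123, 0.0724]
tcp_rot: [[-0.988, -0.156, 0.001], [-0.156, 0.988, 0.0], [-0.001, -0.0, -1.0]]
ft_force: [0.2, -0.2, 0.1]
grip_width: 0.0
finger_force: 0.0
```

{"op": "jog_arm", "data": {"offset": [[0,-0.002,0],[0,-0.004,0],[0,-0.005,0],[0,-0.006,0],[0,-0.006,0]], "delta_rot": [[0,0,0],[0,0,0],[0,0,0],[0,0,0],[0,0,0]], "hand": [1,1,1,1,1]}}

```text
t: 13.1
position: [0.4288, 0.1072, 0.0718]
tcp_rot: [[-0.988, -0.157, -0.0], [-0.157, 0.988, -0.0], [0.0, -0.0, -1.0]]
ft_force: [-0.2, -0.4, -0.4]
grip_width: 0.0
finger_force: 0.0
```

{"op": "jog_arm", "data": {"offset": [[0,-0.001,0],[0,-0.002,0],[0,-0.002,0]], "delta_rot": [[0,0,0],[0,0,0],[0,0,0]], "hand": [1,1,1]}}

```text
t: 13.35
position: [0.4291, 0.1052, 0.0718]
tcp_rot: [[-0.988, -0.157, -0.0], [-0.157, 0.988, -0.0], [0.0, -0.0, -1.0]]
ft_force: [0.8, -0.5, 0.1]
grip_width: 0.0006
finger_force: 0.0
```

{"op": "jog_arm", "data": {"offset": [[0,-0.001,0],[0,-0.001,0]], "delta_rot": [[0,0,0],[0,0,0]], "hand": [1,1]}}

```text
t: 13.52
position: [0.4293, 0.1043, 0.0719]
tcp_rot: [[-0.988, -0.157, 0.0], [-0.157, 0.988, 0.0], [-0.0, 0.0, -1.0]]
ft_force: [-0.6, 1.1, -0.1]
grip_width: 0.0002
finger_force: 0.6
```

{"op": "jog_arm", "data": {"offset": [[0,-0.001,0],[0,-0.001,0]], "delta_rot": [[0,0,0],[0,0,0]], "hand": [1,1]}}

```text
t: 13.68
position: [0.4295, 0.1033, 0.0719]
tcp_rot: [[-0.988, -0.157, 0.0], [-0.157, 0.988, 0.0], [-0.0, 0.0, -1.0]]
ft_force: [-0.2, 2.4, 1.4]
grip_width: 0.0004
finger_force: 1.0
```

{"op": "jog_arm", "data": {"offset": [[0,-0.0005,0],[0,-0.0005,0]], "delta_rot": [[0,0,0],[0,0,0]], "hand": [1,1]}}

```text
t: 13.85
position: [0.4295, 0.1028, 0.0719]
tcp_rot: [[-0.988, -0.157, 0.0], [-0.157, 0.988, 0.0], [-0.0, 0.0, -1.0]]
ft_force: [0.2, 2.5, 1.7]
grip_width: 0.0001
finger_force: 1.2
```

{"op": "jog_arm", "data": {"offset": [[0,-0.0005,0],[0,-0.001,0],[0,-0.001,0]], "delta_rot": [[0,0,0],[0,0,0],[0,0,0]], "hand": [1,1,1]}}

```text
t: 14.1
position: [0.4297, 0.1018, 0.0719]
tcp_rot: [[-0.988, -0.157, 0.0], [-0.157, 0.988, 0.0], [-0.0, -0.0, -1.0]]
ft_force: [-0.5, 2.1, 1.9]
grip_width: 0.0002
finger_force: 1.3
```

{"op": "jog_arm", "data": {"offset": [[0,-0.0005,0],[0,-0.0005,0]], "delta_rot": [[0,0,0],[0,0,0]], "hand": [1,1]}}

```text
t: 14.27
position: [0.4298, 0.1012, 0.0718]
tcp_rot: [[-0.988, -0.157, 0.0], [-0.157, 0.988, -0.0], [-0.0, -0.0, -1.0]]
ft_force: [-0.8, 2.3, 1.5]
grip_width: -0.0002
finger_force: 1.3
```

{"op": "jog_arm", "data": {"offset": [[0,-0.0005,0],[0,-0.0005,0]], "delta_rot": [[0,0,0],[0,0,0]], "hand": [1,1]}}

```text
t: 14.43
position: [0.4298, 0.1009, 0.0718]
tcp_rot: [[-0.988, -0.157, 0.0], [-0.157, 0.988, 0.0], [-0.0, 0.0, -1.0]]
ft_force: [-0.7, 3.9, 2.5]
grip_width: 0.0002
finger_force: 1.9
```

```bash
python3 -c "
from h import *
s=bot.read_state();print(s['ft_force'],s['position'])
snap('side','s4',crop=(199,210,319,330),k=5)"
```

```text
[-0.73916874  3.89903715  2.4679128 ] [0.42984438 0.10087864 0.07184886]
```

View pics/s4.png

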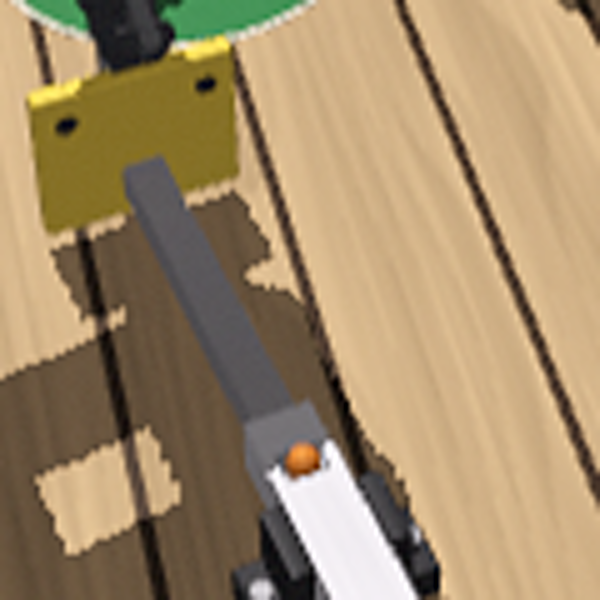

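The button is still up at (302,458), and the resistance has begun to rise past friction, so the slack is used up. I'll press to about 8 N in small steps.

{"op": "jog_arm", "data": {"offset": [[0,-0.0005,0],[0,-0.0005,0]], "delta_rot": [[0,0,0],[0,0,0]], "hand": [1,1]}}

```text
t: 14.65
position: [0.4299, 0.1005, 0.0719]
tcp_rot: [[-0.988, -0.157, 0.0], [-0.157, 0.988, 0.001], [-0.0, 0.001, -1.0]]
ft_force: [-2.1, 5.2, 3.6]
grip_width: -0.0001
finger_force: 2.7
```

{"op": "jog_arm", "data": {"offset": [[0,-0.0005,0],[0,-0.0005,0]], "delta_rot": [[0,0,0],[0,0,0]], "hand": [1,1]}}

```text
t: 14.82
position: [0.43, 0.1002, 0.0719]
tcp_rot: [[-0.988, -0.157, -0.0], [-0.157, 0.988, 0.001], [-0.0, 0.001, -1.0]]
ft_force: [-1.3, 7.4, 3.6]
grip_width: -0.0004
finger_force: 3.6
```

{"op": "jog_arm", "data": {"offset": [[0,-0.0003,0],[0,-0.0003,0]], "delta_rot": [[0,0,0],[0,0,0]], "hand": [1,1]}}

```text
t: 14.98
position: [0.43, 0.1, 0.072]
tcp_rot: [[-0.988, -0.157, 0.0], [-0.157, 0.988, 0.001], [-0.0, 0.001, -1.0]]
ft_force: [-2.0, 9.1, 4.2]
grip_width: 0.0001
finger_force: 7.3
```

It holds at about 9 N. I'll hold briefly, back off along the axis, then rise and swing clear so the tray can be seen.

{"op": "jog_arm", "data": {"offset": [[0,0,0],[0,0,0],[0,0.004,0],[0,0.012,0],[0,0.025,0],[0,0.03,0],[0,0.03,-0.03],[0,0.03,-0.07],[0,0.03,-0.11],[0,0.03,-0.15],[0,-0.05,-0.17],[0,-0.09,-0.17],[0,-0.13,-0.17],[0,-0.17,-0.17],[0,-0.21,-0.17],[0,-0.25,-0.17],[0,-0.28,-0.17],[0,-0.3,-0.17],[0,-0.3,-0.17],[0,-0.3,-0.17]], "delta_rot": [[0,0,0],[0,0,0],[0,0,0],[0,0,0],[0,0,0],[0,0,0],[0,0,0],[0,0,0],[0,0,0],[0,0,0],[0,0,0],[0,0,0],[0,0,0],[0,0,0],[0,0,0],[0,0,0],[0,0,0],[0,0,0],[0,0,0],[0,0,0]], "hand": [1,1,1,1,1,1,1,1,1,1,1,1,1,1,1,1,1,1,1,1]}}

```text
t: 16.65
position: [0.477, -0.1983, 0.241]
tcp_rot: [[-0.988, -0.154, -0.002], [-0.154, 0.988, 0.0], [0.002, 0.001, -1.0]]
ft_force: [0.0, 1.0, -0.0]
grip_width: 0.0003
finger_force: 0.0
```

```bash
python3 -c "
from h import *
snap('top','t3',crop=(180,130,440,330),k=3)"
```

```text
(no output)
```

View pics/t3.png

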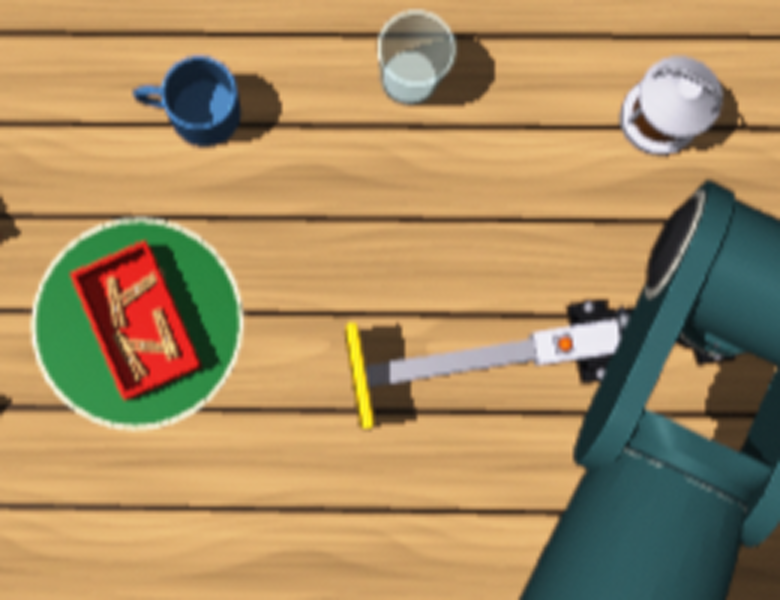

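The tray centre at (137,320) matches the mat centre at (138,323). The button is up at (566,344), the arm is out, and the mug, jar and lantern are where they were. Handing in.

```bash
python3 -c "
from bench import bot
print(bot.hand_in())"
```

```text
the job is handed in; nothing more can be done
None
```

The job is handed in at about 17 s: the tray is centred on the mat, the arm is drawn out with its button up, the lock held a push of about 9 N, and the mug, jar and lantern look untouched.

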